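# Mount a flanged sleeve between bench centres

### The arm

A 7-joint arm with a two-finger parallel gripper is mounted at the origin on a cart in front of the work surface, level with it; the furniture and walls round the work are solid. World frame = base frame: x ahead of the robot, y to its left, z up, the work surface at z = 0. Lengths are in m, angles in rad, forces in N, time in s.
With the tool pointing down it reaches from about 0.4 to 0.85 m from the base axis. Payload 4.5 kg.
Tool frame: the origin (TCP) lies where the fingers leave the gripper's body, on its centre line; the fingertips stand 64 mm ahead of it and the grasp point (between the pads) lies 45 mm ahead of it; z points along the fingers, y is the line along which they close (so a half turn about z gives the same grasp; the last joint's range is limited). The gripper opens to 88 mm and grips with 3 to 60 N. Pads are 18 mm wide; open, the fingers measure 123 mm over their backs; the gripper's body (75 mm by 187 mm) begins 45 mm behind the grasp point.
Start: joints at [1.182, 0.689, -0.195, 1.565, 0.157, 0.902, -0.215], TCP at [0.256, -0.57, 0.303] pointing down, gripper open.
Joint ranges: [-3.01, 3.01], [-0.46, 2.08], [-1.47, 1.51], [0.13, 2.56], [-1, 4.14], [0.04, 2.09], [-2.66, 2.66]. Speed limits (rad/s): [2.57, 2.57, 3.14, 3.14, 3.14, 3.14, 3.14].

### API

Orientations are given as a unit quaternion [x, y, z, w].
In Python, from plant import r gives the robot as it stands.
- The arm moves only by the tool play_rows, never from a script. Its arguments are lists of equal length, an entry for each row: "translation": the shift along the tool's x, y, z in m, a list of three; "delta_rot": the turn, a rotation vector about the tool's x, y, z in degrees, a list of three; "grip": the opening, from -1 (shut) to 1 (fully open). In form: {"translation": [[x, y, z], ...], "delta_rot": [[rx, ry, rz], ...], "grip": [grip, ...]}. A call has 1 to 20 rows; each row shifts and turns the commanded pose from where the row before left it, along the tool's axes as they then stand; what a row does not reach is not made up. A row lasts 1/8 s, in which the tool goes at most 62.5 mm and 10.7 degrees, less where a joint would pass 70% of its speed; a pose out of reach is approached as far as the arm can. A call with a gripper value outside its range is refused whole. The fingers move at their own pace and stop on an object; "squeeze" is the grip in N (left out, the last holds). Time passes only in rows, so rows that do not move let the fingers close. It gives the time, the measured TCP pose, the force, the opening and the grip force at its end, in the units of the state.
- r.get_state(): the state, without advancing time (a new reading comes with each control period).
- r.snapshot(name): name is "side" or "top"; returns the picture (384x512x3 uint8, blue, green, red); there is no depth.
- r.get_calibration(name): a dict with "intrinsics" (3x3 intrinsics, pixels), "k1" (the pictures are not rectified: a ray, as slopes to the right and down, at radius r is drawn at 1 + k1 r^2 times it, then the intrinsics apply), "eye" and "rotation" of the camera in the world. Camera axes: x right, y up, looking along -z (the intrinsics and any distortion apply to the point x, -y, -z); pixel columns grow to the right and rows downward; lengths in m; the calibration is good to about 2 mm. A picture is of the moment at which its call begins. get_calibration takes no time and is no camera call.
- r.finish_job(): hands the job in; it is judged then, once.
Trained networks look in the newest picture that a camera, given by its name, has taken for a name from the list of things; names that differ only in an ending like _2 or _b are one class to them, and where a whole thing is asked for, a point or a joint stands for the part that bears it (a point fixed in the world has none). Each returns a list of dicts, best first, with "confidence" (0 to 1); they miss things now and then, are a little off and sometimes report something else, mostly with a low value. They report only what shows in the picture. A call takes as long as a camera call.
- r.look_for(camera, target): "point" ([x, y, z] in m, in world coordinates, good to about 4 mm: the middle of the surface that is visible of it).
- r.silhouettes(camera, target): "pixels" (384x512 bool, what is visible of it).
The state is a dict: "clock": time; "q": joint angles; "qd": joint speeds; "joint_torque": joint torques, N m; "tool_pos": TCP position; "eef_rot": TCP orientation; "contact_force": force on the tool from outside, world axes, zero at the start; "moment": the same for the moment, N m; "opening": opening from 0.0 (shut) to 1.0 (fully open); "finger_force": force on a finger pad.
Only numpy, scipy, OpenCV 4.12 (cv2) and the standard library are available. Lean on these libraries where they do the work, as an engineer would, in place of code of your own. Each camera call takes 0.05 s, during which the arm holds its last target. There are 200 camera calls.

### The job

Set up the aluminium sleeve for a run-out check: lay it in the two vee rests of the green bench centres and let go of it, then push the tailstock up so that its cone drives the sleeve along and lifts it off the rests, centred and snug with both bore mouths fully home on the two cones. Leave the other things on the bench where they are.

Things in the scene. Friction and masses are not known exactly. Their poses are not given: they have to be found in the camera images.
- sleeve: hollow aluminium workpiece, 170 long: round barrel 46 in diameter, bare for 60 either side of its middle, with a square flange 64x64x12 at each end; 0.3 to 0.65 kg. Lies on its flanges in front of the bench centres, barrel 9 clear of the bench. Origin: its middle, on the bore axis (32 up); y along the bore, z up at the start. Both ends alike, either may go to the headstock
- sleeve_end_a (a point): centre of the sleeve's end face at its +y end. Each bore mouth is a 60-degree chamfer, 50 wide at the end face narrowing to 30 (open for 22 of depth), and seats on a cone of the bench centres
- sleeve_end_b (a point): centre of the sleeve's end face at its -y end
- bench_centres: fixed fixture: green bed 84 wide (x), 390 long (y -210 to +180), 22 high, with steel rails. Origin on the bench under the middle of the working space; y along the bed to the headstock (about the robot's left), z up. Headstock: green block y +123 to +181, top 102 high, with a fixed steel cone pointing to -y. Cone axis 75 above the bench
- rest_mid (a point): where the sleeve's middle comes when laid in the rests, 70 above the bench over the fixture's origin, 5 below the cone axis. Two dark 90-degree vee rests, 10 thick, at y -31 and +55 of the fixture, arms 31 out to either side and up to 66 high, carry the barrel. The sleeve drops in between the cones if its middle is within 8 of this point along y; sideways the vees catch it within 12
- head_seat (a point): on the headstock cone's axis where the cone is 50 wide (y +115 of the fixture): a sleeve fully home on this cone has the centre of its end face here. 60-degree cone, cut off flat at 26 wide: it reaches 21 farther towards the tailstock
- tailstock (a joint): travel in m of the tailstock along +y of the fixture, to the headstock: 0 back, 0.095 fully forward. Starts at 0 to 0.02; about 0.08 with the sleeve home on both cones. Green block 54 wide (x), 45 long (y), top 101 above the bench, with a cone like the headstock's. Slides with 5 N of friction, stays where left; moving the sleeve along and up onto the cones takes some 15 N in all
- tail_seat (a point): the same point as head_seat on the tailstock's cone (it moves with the tailstock; 21 behind the tip of its cone)
- tail_back (a point): middle of the tailstock's upright flat back face (54 wide, 52 high, edges rounded 8), at the cones' height, 69 behind tail_seat; it looks to -y of the fixture, with free space behind it; the foot below, up to 37 above the bench, sticks out 6 behind it
- bench_mug: bystander: green and white mug, 78x116x101, at the left; origin at the centre of its underside
- pliers_green: bystander: pliers with green grips, 55x172x11, at the front left; origin at the centre of its underside
- tape_measure: bystander: yellow tape measure, 37x85x61, at the front right; origin at the centre of its underside
- paint_brush: bystander: flat paint brush, 48x192x14, at the front edge on the left; origin at the centre of its underside

How it is judged:
By the outcome, as a careful person would: the job done as asked, in the order asked, and still so for the second after the job is handed in, with the robot touching nothing.
It also fails if it takes over 51 s, if anything falls off the work surface, if the arm or the gripper's body presses on something with over 40 N, if the wrist force passes 120 N, or if a joint passes its speed limit or range.

## Working session

There is one attempt and no reset: what is moved stays moved. The work goes in short steps, Python scripts to look and compute and a tool call to move; the robot and the scene stay as the last step left them, time stands still between calls to the robot, and variables do not carry over. Pictures are saved under pics/ and viewed, at most 10 in all, crops included, and the job is handed in when it is done.

Besides the shell and the picture viewer there is one more tool, called after "Call:" as name(argument=value, ...), one argument or row to a line, values as JSON. play_rows: Moves the arm, as the interface text tells. Its arguments: {"type":"object","properties":{"translation":{"type":"array","items":{"type":"array","items":{"type":"number"}}},"delta_rot":{"type":"array","items":{"type":"array","items":{"type":"number"}}},"grip":{"type":"array","items":{"type":"number"}},"squeeze":{"type":"number"}},"required":["translation","delta_rot","grip"]}

```bash
ls; mkdir -p pics
python3 - <<'E'
from plant import r
import cv2,numpy as np
np.set_printoptions(precision=4,suppress=True)
for c in("side","top"):
    cv2.imwrite(f"pics/{c}0.png",r.snapshot(c))
    print(c,r.get_calibration(c))
    for t in("sleeve","bench_centres","tailstock","bench_mug","pliers_green","tape_measure","paint_brush"):
        for d in r.look_for(c,t)[:2]: print(t,np.array(d["point"]),round(d["confidence"],2))
print(r.get_state())
E
```

```text
pics
side {'intrinsics': array([[401.9483,   0.    , 250.5211],
       [  0.    , 401.9483, 190.8722],
       [  0.    ,   0.    ,   1.    ]]), 'k1': 0.023530157914674932, 'eye': array([-0.1145,  0.6284,  1.2167]), 'rotation': array([-0.1259,  0.2861,  0.8651, -0.3924])}
sleeve [0.417  0.0178 0.0511] 0.62
bench_centres [0.5907 0.0609 0.0188] 0.89
tailstock [ 0.6063 -0.1001  0.0921] 0.65
bench_mug [0.5603 0.4286 0.0595] 0.62
pliers_green [0.4347 0.354  0.0113] 0.9
pliers_green [0.3097 0.161  0.0119] 0.41
tape_measure [ 0.35   -0.2827  0.0501] 0.67
paint_brush [0.3078 0.1631 0.0112] 0.75
top {'intrinsics': array([[404.5203,   0.    , 253.2194],
       [  0.    , 404.5203, 191.4919],
       [  0.    ,   0.    ,   1.    ]]), 'k1': -0.12659799414799944, 'eye': array([0.2817, 0.0985, 1.2618]), 'rotation': array([-0.0595,  0.0565,  0.7086, -0.7008])}
sleeve [0.4183 0.0016 0.0517] 0.75
bench_centres [0.5966 0.0458 0.0204] 0.95
bench_centres [ 0.6117 -0.0981  0.0951] 0.18
tailstock [ 0.6087 -0.0971  0.0947] 0.68
tailstock [0.5682 0.4294 0.06  ] 0.4
bench_mug [0.5718 0.4276 0.061 ] 0.97
bench_mug [ 0.6069 -0.0981  0.0961] 0.27
pliers_green [0.4351 0.3502 0.0109] 0.84
pliers_green [0.5688 0.425  0.0649] 0.47
tape_measure [ 0.3554 -0.2891  0.059 ] 0.86
paint_brush [0.3082 0.1404 0.0144] 0.71
{'clock': 0.8, 'q': array([ 1.1818,  0.689 , -0.1946,  1.5653,  0.1573,  0.9025, -0.2151]), 'qd': array([-0.0026,  0.0011,  0.0018,  0.0012, -0.0007, -0.0011, -0.0011]), 'joint_torque': array([ -0.0005, -52.7444,  -1.2671, -15.374 ,  -0.0518,  -0.0008,
         0.    ]), 'tool_pos': array([ 0.2565, -0.57  ,  0.3028]), 'eef_rot': array([0.9777, 0.2098, 0.    , 0.0001]), 'contact_force': array([-0.166 ,  0.1376,  0.0799]), 'moment': array([ 0.0305,  0.0062, -0.0061]), 'finger_force': 0.0, 'opening': 1.0004897228058507}
```

View pics/side0.png

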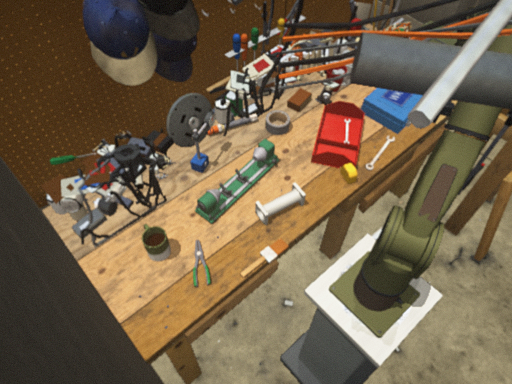

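View pics/top0.png

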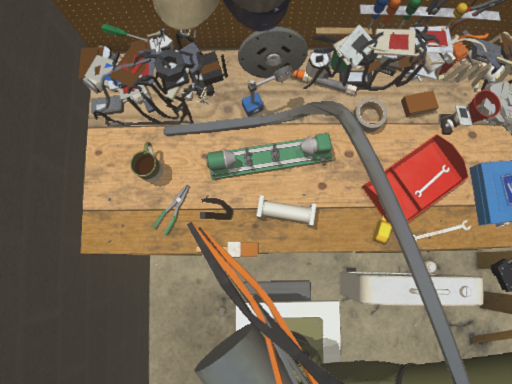

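```bash
cat > h.py <<'E'
from plant import r
import cv2,numpy as np
from scipy.spatial.transform import Rotation as R
from scipy.optimize import minimize
np.set_printoptions(precision=4,suppress=True)
CAL={c:r.get_calibration(c) for c in("side","top")}
def proj(c,P):
    k=CAL[c]; p=R.from_quat(k["rotation"]).inv().apply(np.atleast_2d(P)-k["eye"])
    s=np.c_[p[:,0],-p[:,1]]/-p[:,2:]
    s=s*(1+k["k1"]*(s**2).sum(1,keepdims=True))
    K=k["intrinsics"]; return s*[K[0,0],K[1,1]]+K[:2,2]
def box(x0,x1,y0,y1,z0,z1): return np.array([[x,y,z] for x in(x0,x1) for y in(y0,y1) for z in(z0,z1)])
def cyl(r0,r1,y0,y1,zc):
    a=np.linspace(0,2*np.pi,32,endpoint=False)
    return np.r_[np.c_[r0*np.cos(a),0*a+y0,zc+r0*np.sin(a)],np.c_[r1*np.cos(a),0*a+y1,zc+r1*np.sin(a)]]
SL=[box(-.032,.032,-.085,-.073,-.032,.032),box(-.032,.032,.073,.085,-.032,.032),cyl(.023,.023,-.073,.073,0)]
def tail(t): return [box(-.027,.027,-.204+t,-.159+t,.022,.101),cyl(.025,.013,-.135+t,-.114+t,.075),cyl(.025,.025,-.159+t,-.135+t,.075)]
FX=[box(-.042,.042,-.21,.18,0,.022),box(-.027,.027,.123,.181,.022,.102),cyl(.013,.025,.094,.115,.075)]+\
   [box(s*.031-.012*(s>0),s*.031+.012*(s<0),y-.005,y+.005,.03,.066) for y in(-.031,.055) for s in(-1,1)]
def render(c,parts,p,S=4):
    m=np.zeros((384*S,512*S),np.uint8)
    T=R.from_euler("z",p[3])
    for q in parts:
        u=(proj(c,T.apply(q)+p[:3])+.5)*S-.5
        cv2.fillConvexPoly(m,cv2.convexHull(np.round(u).astype(np.int32)),1)
    return cv2.resize(m.astype(np.float32),(512,384),interpolation=cv2.INTER_AREA)
def fit(masks,model,p0,step):
    def cost(p): return sum(np.abs(render(c,*model(p))-m).sum()/m.sum() for c,m in masks.items())
    best=None
    for k in range(3):
        sim=np.array([p0]+[np.array(p0)+np.eye(len(p0))[i]*step[i]*(-1)**k/(k+1) for i in range(len(p0))])
        o=minimize(cost,p0,method="Nelder-Mead",options=dict(initial_simplex=sim,maxiter=250,xatol=1e-4,fatol=1e-4)); p0=o.x
    return o.x,o.fun
def mask(c,t):
    d=r.silhouettes(c,t); return (d[0]["pixels"].astype(np.float32),d[0]["confidence"]) if d else None
E
python3 - <<'E'
from h import *
M={}
for c in("side","top"):
    im=r.snapshot(c)
    for t in("sleeve","bench_centres","tailstock"):
        m=mask(c,t); M[c,t]=m[0]; print(c,t,m[1],m[0].sum(),np.argwhere(m[0]).mean(0)[::-1])
np.savez("m.npz",**{a+"-"+b:v for (a,b),v in M.items()})
for cs in(("side","top"),("side",),("top",)):
    if len(cs)==2: print("sleeve",*fit({c:M[c,"sleeve"] for c in cs},lambda p:(SL,p),[.418,.005,.032,.1],[.01,.01,.01,.15]))
    else: print(cs,"sleeve z fixed",*fit({c:M[c,"sleeve"] for c in cs},lambda p:(SL,[p[0],p[1],.032,p[2]]),[.418,.005,.1],[.01,.01,.15]))
U={c:np.maximum(M[c,"bench_centres"],M[c,"tailstock"]) for c in("side","top")}
for cs in(("side","top"),("side",),("top",)):
    if len(cs)==2: 
        p,f=fit({c:U[c] for c in cs},lambda p:(FX+tail(p[4]),p[:4]),[.597,.05,0,-.1,.01],[.01,.01,.01,.15,.01]); print("fx",p,f)
    else: print(cs,"fx",*fit({c:U[c] for c in cs},lambda p:(FX+tail(p[3]),[p[0],p[1],0,p[2]]),[.597,.05,-.1,.01],[.01,.01,.15,.01]))
for cs in(("side","top"),("side",),("top",)):
    print(cs,"tail t",*fit({c:M[c,"tailstock"] for c in cs},lambda q:(tail(q[0]),p[:4]),[.01],[.01]))
o=[]
for c in("side","top"):
    im=r.snapshot(c); v=render(c,FX+tail(p[4]),p[:4])>.5
    u=proj(c,[[.5,.03,.03]])[0].astype(int)
    x,y=u[0]-90,u[1]-70
    im=cv2.resize(im[y:y+140,x:x+180],None,fx=4,fy=4,interpolation=cv2.INTER_CUBIC)[:, :720]
    for mm in (M[c,"bench_centres"],M[c,"tailstock"]):
        pass
    vv=cv2.resize((v.astype(np.uint8))[y:y+140,x:x+180],None,fx=4,fy=4)
    cs,_=cv2.findContours(vv,0,1); cv2.drawContours(im,cs,-1,(0,0,255),1)
    cv2.imwrite(f"pics/{c}crop.png",im)
E
```

```text
side sleeve 0.68 817.0 [279.8311 203.0184]
side bench_centres 0.61 2370.0 [236.4671 183.203 ]
side tailstock 0.79 447.0 [264.877 151.906]
top sleeve 0.91 907.0 [286.0981 211.1389]
top bench_centres 0.87 3305.0 [269.4917 156.3555]
top tailstock 0.62 608.0 [317.273  146.0576]
sleeve [ 0.4229  0.0057  0.0415 -0.1613] 0.14951801300048828
('side',) sleeve z fixed [ 0.4276  0.0009 -0.1595] 0.05867503210902214
('top',) sleeve z fixed [ 0.4235  0.0043 -0.1734] 0.07345645129680634
fx [ 0.6025  0.0591 -0.0082  0.1528  0.0103] 0.17695137858390808
('side',) fx [0.6013 0.0597 0.1581 0.0088] 0.08195555955171585
('top',) fx [0.599  0.0624 0.1519 0.0107] 0.07361951470375061
('side', 'top') tail t [0.0085] 0.3839605152606964
('side',) tail t [0.0052] 0.13646532595157623
('top',) tail t [0.0109] 0.20744243264198303
```

View pics/topcrop.png

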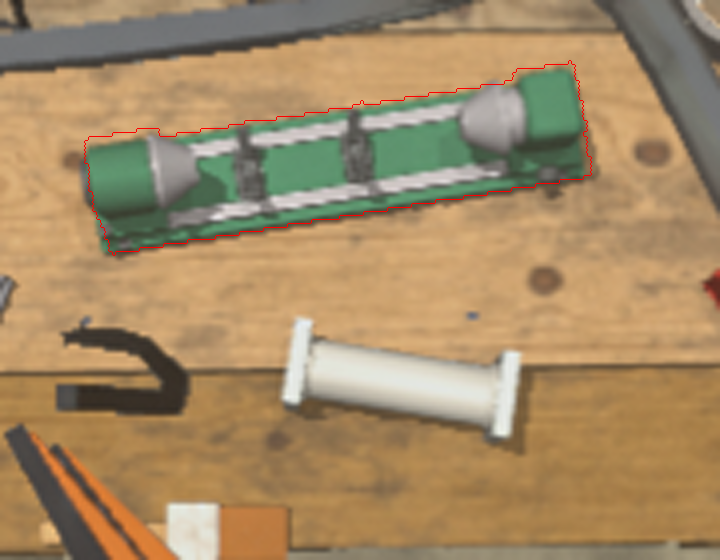

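View pics/sidecrop.png

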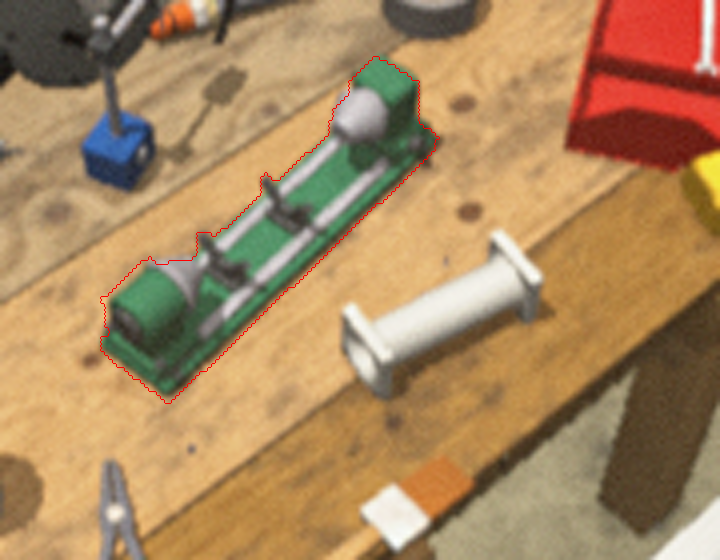

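Call:
play_rows(
  translation=[
    [0,0,0],
    [0,0,0],
    [0,0,0],
    [0,0,0],
    [0,0,0],
    [0,0,0],
    [0,0,0],
    [0.046,0.0055,0],
    [0.046,0.0055,0],
    [0.046,0.0055,0],
    [0.046,0.0055,0],
    [0.046,0.0055,0],
    [0.046,0.0055,0],
    [0.046,0.0055,0],
    [0.046,0.0055,0],
    [0.046,0.0055,0],
    [0.046,0.0055,0],
    [0.046,0.0055,0],
    [0.046,0.0055,0],
    [0.041,0.0055,0],
  ],
  delta_rot=[
    [0,0,-8],
    [0,0,-8],
    [0,0,-8],
    [0,0,-8],
    [0,0,-8],
    [0,0,-8],
    [0,0,-8.3],
    [0,0,0],
    [0,0,0],
    [0,0,0],
    [0,0,0],
    [0,0,0],
    [0,0,0],
    [0,0,0],
    [0,0,0],
    [0,0,0],
    [0,0,0],
    [0,0,0],
    [0,0,0],
    [0,0,0],
  ],
  grip=[1,1,1,1,1,1,1,1,1,1,1,1,1,1,1,1,1,1,1,1],
)

```text
clock: 3.8
tool_pos: [0.4252, 0.0049, 0.303]
eef_rot: [0.763, 0.647, 0.0, 0.0]
contact_force: [0.4, -0.3, -0.4]
opening: 1.001
finger_force: 0.0
```

Call:
play_rows(
  translation=[
    [-0.002,0,0.05],
    [0,0,0.05],
    [0,0,0.053],
    [0,0,0],
  ],
  delta_rot=[
    [0,0,0],
    [0,0,0],
    [0,0,0],
    [0,0,0],
  ],
  grip=[1,1,1,1],
)

```text
clock: 4.3
tool_pos: [0.4227, 0.0013, 0.147]
eef_rot: [0.763, 0.647, -0.004, -0.002]
contact_force: [-0.0, 0.1, 0.4]
opening: 1.002
finger_force: 0.0
```

Run:
```python
from h import *
s=r.get_state(); print(s["tool_pos"],s["q"])
T=R.from_quat(s["eef_rot"]); tip=[s["tool_pos"]+T.apply(v) for v in([0,.044,.064],[0,-.044,.064],[0,.0615,.064],[0,-.0615,.064],[0,0,.064])]
o=[]
for c in("side","top"):
    im=r.snapshot(c); u=proj(c,tip); x,y=(u[4]-[50,40]).astype(int)
    k=cv2.resize(im[y:y+80,x:x+100],None,fx=5,fy=5,interpolation=cv2.INTER_CUBIC)
    for w in u: cv2.circle(k,tuple(np.int32((w-[x,y]+.5)*5)),3,(0,0,255),-1)
    sp=([.4276,.0009],[.4235,.0043])[c=="top"]; v=render(c,SL,[*sp,.032,-.166])>.5
    cs,_=cv2.findContours(cv2.resize(v.astype(np.uint8)[y:y+80,x:x+100],None,fx=5,fy=5),0,1); cv2.drawContours(k,cs,-1,(255,0,0),1)
    o.append(k)
cv2.imwrite("pics/above.png",cv2.resize(np.hstack(o),None,fx=.8,fy=.8))
```

```text
[0.4227 0.0013 0.147 ] [-0.0488  0.7653 -0.1037  2.2812  0.608   0.1284 -0.892 ]
```

View pics/above.png

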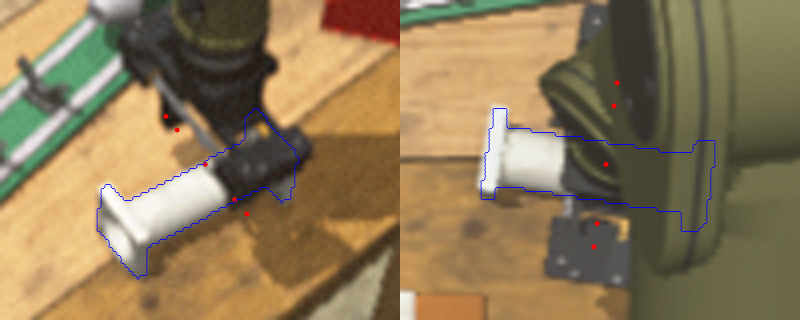

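Call:
play_rows(
  translation=[
    [0,0,0],
    [0,0,0.01],
    [0,0,0.01],
    [0,0,0.01],
    [0,0,0],
  ],
  delta_rot=[
    [0,0,0],
    [0,0,0],
    [0,0,0],
    [0,0,0],
    [0,0,0],
  ],
  grip=[1,1,1,1,1],
)

```text
clock: 5.03
tool_pos: [0.4254, 0.0012, 0.1202]
eef_rot: [0.763, 0.647, -0.001, -0.001]
contact_force: [1.3, -0.7, 0.7]
opening: 1.004
finger_force: 0.0
```

Run:
```python
from h import *
s=r.get_state(); print(s["tool_pos"],s["q"],R.from_quat(s["eef_rot"]).as_matrix())
```

```text
[0.4254 0.0012 0.1202] [-0.0846  0.8288 -0.0429  2.2877  0.8298  0.0426 -1.1074] [[ 0.1636  0.9865 -0.0032]
 [ 0.9865 -0.1636 -0.0002]
 [-0.0007 -0.0031 -1.    ]]
```

Call:
play_rows(
  translation=[
    [0.002,0.007,-0.01],
    [0.002,0.007,-0.005],
    [0,0,0.005],
    [0,0,0],
  ],
  delta_rot=[
    [5,0,0],
    [5,0,0],
    [0,0,0],
    [0,0,0],
  ],
  grip=[1,1,1,1],
)

```text
clock: 5.52
tool_pos: [0.4364, 0.0025, 0.1256]
eef_rot: [0.761, 0.644, -0.054, -0.062]
contact_force: [-0.7, -0.3, -0.0]
opening: 1.003
finger_force: 0.0
```

Run:
```python
from h import *
s=r.get_state(); print(s["tool_pos"],s["q"]);M=R.from_quat(s["eef_rot"]).as_matrix();print(M)
print("delta in tool", M.T@(np.array([.4344,.0026,.082])-s["tool_pos"]), "at grasp pt",s["tool_pos"]+M[:,2]*.045)
```

```text
[0.4364 0.0025 0.1256] [ 0.1994  0.8709 -0.4728  2.1201  0.715   0.4801 -0.9948]
[[ 0.1644  0.973  -0.1619]
 [ 0.9864 -0.1626  0.0246]
 [-0.0024 -0.1637 -0.9865]]
delta in tool [-0.0001  0.0052  0.0434] at grasp pt [0.4291 0.0036 0.0812]
```

Call:
play_rows(
  translation=[
    [0,0.003,0.012],
    [0,0.002,0.012],
    [0,0,0.01],
    [0,0,0.009],
    [0,0,0],
    [0,0,0],
  ],
  delta_rot=[
    [0,0,0],
    [0,0,0],
    [0,0,0],
    [0,0,0],
    [0,0,0],
    [0,0,0],
  ],
  grip=[1,1,1,1,1,1],
)

```text
clock: 6.28
tool_pos: [0.4357, 0.0032, 0.0831]
eef_rot: [0.761, 0.644, -0.053, -0.062]
contact_force: [0.4, -0.4, 0.1]
opening: 1.002
finger_force: 0.0
```

Run:
```python
from h import *
s=r.get_state(); print(s["tool_pos"],s["q"]);M=R.from_quat(s["eef_rot"]).as_matrix();print(M)
print("delta in tool", M.T@(np.array([.4344,.0026,.082])-s["tool_pos"]), "at grasp pt",s["tool_pos"]+M[:,2]*.045)
```

```text
[0.4357 0.0032 0.0831] [ 0.1434  0.9452 -0.3814  2.1302  0.7974  0.3722 -1.0608]
[[ 0.1645  0.9732 -0.1607]
 [ 0.9864 -0.1625  0.0253]
 [-0.0015 -0.1627 -0.9867]]
delta in tool [-0.0008 -0.001   0.0012] at grasp pt [0.4284 0.0043 0.0387]
```

Call:
play_rows(
  translation=[
    [0,0,0],
    [0,0,0],
    [0,0,0],
    [0,0,0],
    [0,0,0],
    [0,0,0],
    [0,0,0],
    [0,0,0],
  ],
  delta_rot=[
    [0,0,0],
    [0,0,0],
    [0,0,0],
    [0,0,0],
    [0,0,0],
    [0,0,0],
    [0,0,0],
    [0,0,0],
  ],
  grip=[-1,-1,-1,-1,-1,-1,-1,-1],
  squeeze=35,
)

```text
clock: 7.28
tool_pos: [0.435, 0.0031, 0.0831]
eef_rot: [0.76, 0.644, -0.054, -0.062]
contact_force: [-3.5, 0.6, 5.2]
opening: 0.512
finger_force: 35.0
```

Call:
play_rows(
  translation=[
    [0,-0.002,-0.01],
    [0,-0.0052,-0.032],
    [0,-0.0052,-0.032],
    [0,-0.0052,-0.032],
    [0,-0.0052,-0.032],
    [0,0,0],
    [0,0,0],
    [0,0,0],
    [0,0,0],
    [0.0068,0.0358,-0.0059],
    [0.0068,0.0358,-0.0059],
    [0.0068,0.0358,-0.0059],
    [0.0068,0.0358,-0.0059],
    [0.0068,0.0358,-0.0059],
    [0,0,0],
    [0,0,0],
  ],
  delta_rot=[
    [0,0,0],
    [0,0,0],
    [0,0,0],
    [0,0,0],
    [0,0,0],
    [0,-0.75,-4.5],
    [0,-0.75,-4.5],
    [0,-0.75,-4.5],
    [0,-0.75,-4.5],
    [0,0,0],
    [0,0,0],
    [0,0,0],
    [0,0,0],
    [0,0,0],
    [0,0,0],
    [0,0,0],
  ],
  grip=[-1,-1,-1,-1,-1,-1,-1,-1,-1,-1,-1,-1,-1,-1,-1,-1],
)

```text
clock: 9.28
tool_pos: [0.609, 0.064, 0.2224]
eef_rot: [0.649, 0.757, -0.064, -0.053]
contact_force: [-0.9, 0.0, -3.9]
opening: 0.51
finger_force: 35.0
```

Run:
```python
from h import *
s=r.get_state(); print(s["tool_pos"],s["q"],s["contact_force"],s["finger_force"]);M=R.from_quat(s["eef_rot"]).as_matrix();print(M)
o=[]
P=s["tool_pos"]+M[:,2]*.0518-M[:,0]*.002; print("sleeve pred",P)
for c in("side","top"):
    im=r.snapshot(c); u=proj(c,P)[0]; x,y=(u-[50,40]).astype(int)
    k=cv2.resize(im[y:y+80,x:x+100],None,fx=4,fy=4,interpolation=cv2.INTER_CUBIC)
    off=([.0010,-.0017],[-.002,.0017])[c=="top"]
    for q in (-1,0,1):
        v=render(c,SL,[P[0]+off[0],P[1]+off[1],P[2],np.arctan2(-M[0,0],M[1,0])])>.5
        cs,_=cv2.findContours(cv2.resize(v.astype(np.uint8)[y:y+80,x:x+100],None,fx=4,fy=4),0,1); cv2.drawContours(k,cs,-1,(255,0,0),1)
    o.append(k)
cv2.imwrite("pics/held.png",np.hstack(o))
```

```text
[0.609  0.064  0.2224] [ 0.1751  0.9107 -0.705   1.5256  0.5754  1.1023 -0.5315] [-0.9078  0.0091 -3.9289] 34.994632601737976
[[-0.1527  0.9748 -0.1625]
 [ 0.9883  0.1502 -0.0276]
 [-0.0025 -0.1648 -0.9863]]
sleeve pred [0.6009 0.0606 0.1713]
```

View pics/held.png

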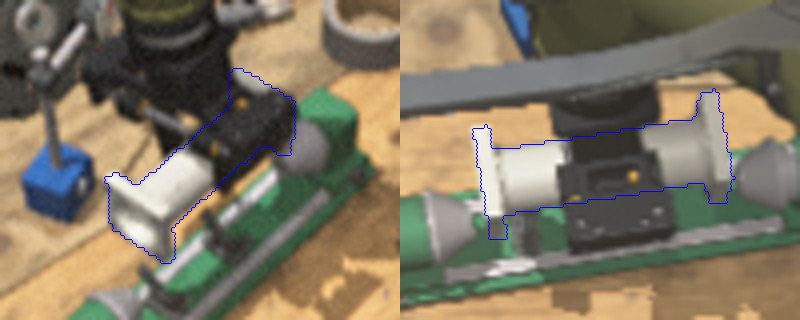

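Call:
play_rows(
  translation=[
    [0,0.0038,0.0225],
    [0,0.0038,0.0225],
    [0,0.0038,0.0225],
    [0,0.0028,0.0169],
    [0,0,0],
    [0,0,0],
  ],
  delta_rot=[
    [0,0,0],
    [0,0,0],
    [0,0,0],
    [0,0,0],
    [0,0,0],
    [0,0,0],
  ],
  grip=[-1,-1,-1,-1,-1,-1],
)

```text
clock: 10.12
tool_pos: [0.6104, 0.0648, 0.1376]
eef_rot: [0.649, 0.757, -0.062, -0.052]
contact_force: [0.4, -0.4, -2.9]
opening: 0.514
finger_force: 35.0
```

Run:
```python
from h import *
s=r.get_state(); print(s["tool_pos"],s["contact_force"],s["finger_force"]);M=R.from_quat(s["eef_rot"]).as_matrix();print(M)
P=s["tool_pos"]+M[:,2]*.0518-M[:,0]*.002; print("sleeve pred",P)
o=[]
for c in("side","top"):
    im=r.snapshot(c); u=proj(c,P)[0]; x,y=(u-[50,40]).astype(int)
    o.append(cv2.resize(im[y:y+80,x:x+100],None,fx=4,fy=4,interpolation=cv2.INTER_CUBIC))
cv2.imwrite("pics/low.png",np.hstack(o))
```

```text
[0.6104 0.0648 0.1376] [ 0.3965 -0.3881 -2.9382] 34.99458968639374
[[-0.1527  0.9752 -0.1602]
 [ 0.9883  0.1504 -0.0263]
 [-0.0016 -0.1624 -0.9867]]
sleeve pred [0.6024 0.0615 0.0864]
```

View pics/low.png

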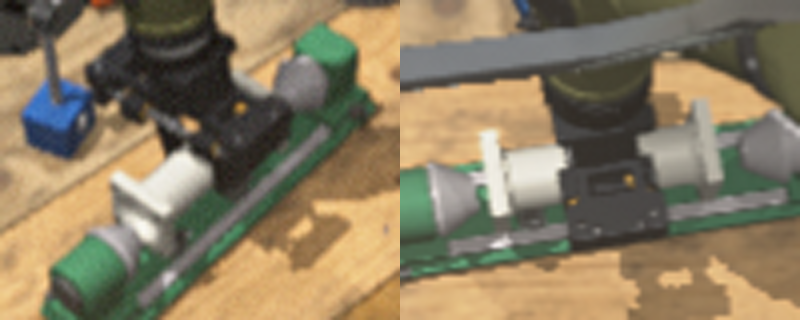

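```bash
cat > ends.py <<'E'
from h import *
s=r.get_state();M=R.from_quat(s["eef_rot"]).as_matrix()
P=s["tool_pos"]+M[:,2]*.0518-M[:,0]*.002; yaw=np.arctan2(-M[0,0],M[1,0])
F=np.array([.600,.061,0]); Tf=R.from_euler("z",.154)
for c in("side","top"):
    r.snapshot(c); m=mask(c,"sleeve"); off=np.array(([.0010,-.0017,0],[-.002,.0017,0])[c=="top"])
    u=proj(c,[P+off-M[:,0]*.085,P+off+M[:,0]*.085]); d=(u[1]-u[0]); L=np.linalg.norm(d); d/=L
    mod=render(c,SL,[*(P+off),yaw])
    f=lambda a:np.percentile(np.argwhere(a>.5)[:,::-1]@d,[1,99])
    print(c,m[1],m[0].sum(),mod.sum(),"end shift mm (b,a):",(f(m[0])-f(mod))*170/L)
E
python3 ends.py
```

```text
side 0.72 404.0 798.125 end shift mm (b,a): [7.2253 2.6411]
top 0.84 620.0 1009.4375 end shift mm (b,a): [-1.6541 -0.8154]
```

Call:
play_rows(
  translation=[
    [0,0,0.005],
    [0,0.0005,0.004],
    [0,0.0005,0.003],
    [0,0.0005,0.002],
    [0,0,0],
  ],
  delta_rot=[
    [0,0,0],
    [0,0,0],
    [0,0,0],
    [0,0,0],
    [0,0,0],
  ],
  grip=[-1,-1,-1,-1,-1],
)

```text
clock: 11.05
tool_pos: [0.6092, 0.0643, 0.1228]
eef_rot: [0.649, 0.757, -0.063, -0.053]
contact_force: [0.4, 0.2, -3.6]
opening: 0.513
finger_force: 35.0
```

Call:
play_rows(
  translation=[
    [0,0,0.001],
    [0,0,0.001],
    [0,0,0],
  ],
  delta_rot=[
    [0,0,0],
    [0,0,0],
    [0,0,0],
  ],
  grip=[-1,-1,-1],
)

```text
clock: 11.42
tool_pos: [0.6087, 0.0643, 0.1213]
eef_rot: [0.649, 0.757, -0.063, -0.053]
contact_force: [-0.9, -0.2, -1.6]
opening: 0.512
finger_force: 35.0
```

Call:
play_rows(
  translation=[
    [0,0,0.001],
    [0,0,0],
  ],
  delta_rot=[
    [0,0,0],
    [0,0,0],
  ],
  grip=[-1,-1],
)

```text
clock: 11.68
tool_pos: [0.6086, 0.0643, 0.1211]
eef_rot: [0.649, 0.757, -0.063, -0.052]
contact_force: [-2.5, -0.1, 5.8]
opening: 0.513
finger_force: 35.0
```

Call:
play_rows(
  translation=[
    [0,0,0],
    [0,0,0],
    [0,0,0],
    [0,0,0],
    [0,0,0],
    [0,0,0],
    [0,0,-0.02],
    [0,0,-0.03],
    [0,0,-0.04],
    [0,0,-0.04],
  ],
  delta_rot=[
    [0,0,0],
    [0,0,0],
    [0,0,0],
    [0,0,0],
    [0,0,0],
    [0,0,0],
    [0,0,0],
    [0,0,0],
    [0,0,0],
    [0,0,0],
  ],
  grip=[1,1,1,1,1,1,1,1,1,1],
)

```text
clock: 12.92
tool_pos: [0.63, 0.068, 0.2511]
eef_rot: [0.649, 0.757, -0.062, -0.052]
contact_force: [1.1, -0.5, -1.1]
opening: 0.998
finger_force: 0.0
```

Call:
play_rows(
  translation=[
    [0,0,0],
    [0,0,0],
    [-0.04,-0.005,0],
    [-0.04,-0.005,0],
    [-0.04,-0.005,0],
    [-0.04,-0.005,0],
    [-0.04,-0.005,0],
    [-0.037,-0.005,0],
    [0,0,0],
    [0,0,0],
  ],
  delta_rot=[
    [-4.7,0,0],
    [-4.7,0,0],
    [0,0,0],
    [0,0,0],
    [0,0,0],
    [0,0,0],
    [0,0,0],
    [0,0,0],
    [0,0,0],
    [0,0,0],
  ],
  grip=[-1,-1,-1,-1,-1,-1,-1,-1,-1,-1],
)

```text
clock: 14.18
tool_pos: [0.6364, -0.1699, 0.2499]
eef_rot: [0.651, 0.759, 0.0, 0.001]
contact_force: [0.3, 0.1, -0.2]
opening: 0.007
finger_force: 0.0
```

Run:
```python
from h import *
s=r.get_state(); print(s["tool_pos"],s["q"],s["opening"]);M=R.from_quat(s["eef_rot"]).as_matrix();print(M)
F=np.array([.601,.061,0]);T=R.from_euler("z",.154);print("tcp in fixture",T.inv().apply(s["tool_pos"]-F))
o=[]
for c in("side","top"):
    im=r.snapshot(c); u=proj(c,F+[0,0,.06])[0]; x,y=(u-[50,40]).astype(int)
    k=cv2.resize(im[y:y+80,x:x+100],None,fx=4,fy=4,interpolation=cv2.INTER_CUBIC); o.append(k)
    m=mask(c,"sleeve"); off=([.0015,-.0015],[-.0015,.0015])[c=="top"]
    print(c,m[1],m[0].sum(),fit({c:m[0]},lambda p:(SL,[p[0],p[1],.07,p[2]]),[.601,.061,.154],[.01,.01,.1]))
cv2.imwrite("pics/laid.png",np.hstack(o))
```

```text
[ 0.6364 -0.1699  0.2499] [ 0.5546  0.8807 -0.732   1.4915  0.65    1.0212 -0.188 ] 0.007130459270573794
[[-0.1535  0.9882  0.0015]
 [ 0.9882  0.1535 -0.0008]
 [-0.001   0.0014 -1.    ]]
tcp in fixture [-0.0004 -0.2336  0.2499]
side 0.64 740.0 (array([0.603 , 0.0585, 0.1392]), np.float64(0.09248311072587967))
top 0.83 939.0 (array([0.5999, 0.0637, 0.1486]), np.float64(0.08672790229320526))
```

View pics/laid.png

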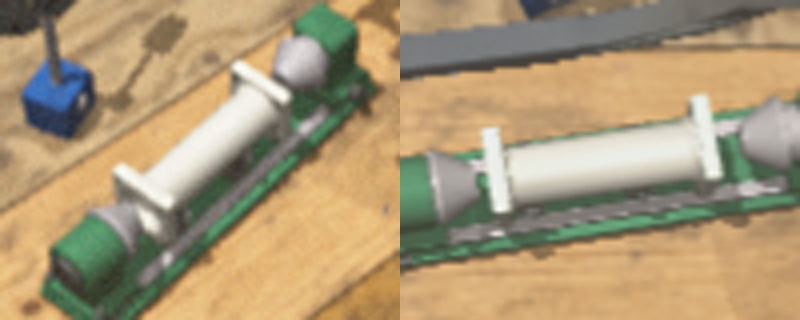

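Call:
play_rows(
  translation=[
    [0,0,0.045],
    [0,0,0.045],
    [0,0,0.038],
    [0,0,0],
    [0.012,0,0],
    [0.008,0,0],
    [0.004,0,0],
    [0.004,0,0],
    [0,0,0],
  ],
  delta_rot=[
    [0,0,0],
    [0,0,0],
    [0,0,0],
    [0,0,0],
    [0,0,0],
    [0,0,0],
    [0,0,0],
    [0,0,0],
    [0,0,0],
  ],
  grip=[-1,-1,-1,-1,-1,-1,-1,-1,-1],
)

```text
clock: 15.5
tool_pos: [0.6322, -0.144, 0.1212]
eef_rot: [0.651, 0.759, -0.001, 0.001]
contact_force: [0.4, -0.8, 0.3]
opening: 0.004
finger_force: 0.3
```

Call:
play_rows(
  translation=[
    [0.003,0,0],
    [0.003,0,0],
    [0.003,0,0],
    [0.003,0,0],
    [0.003,0,0],
    [0.003,0,0],
    [0.003,0,0],
    [0.003,0,0],
  ],
  delta_rot=[
    [0,0,0],
    [0,0,0],
    [0,0,0],
    [0,0,0],
    [0,0,0],
    [0,0,0],
    [0,0,0],
    [0,0,0],
  ],
  grip=[-1,-1,-1,-1,-1,-1,-1,-1],
)

```text
clock: 16.5
tool_pos: [0.6289, -0.1224, 0.121]
eef_rot: [0.652, 0.758, -0.002, 0.002]
contact_force: [1.3, -5.1, 2.4]
opening: 0.003
finger_force: 2.7
```

Call:
play_rows(
  translation=[
    [0.003,0,0],
    [0.003,0,0],
    [0.003,0,0],
    [0.003,0,0],
    [0.003,0,0],
    [0.003,0,0],
    [0.003,0,0],
    [0.003,0,0],
    [0.003,0,0],
    [0.003,0,0],
  ],
  delta_rot=[
    [0,0,0],
    [0,0,0],
    [0,0,0],
    [0,0,0],
    [0,0,0],
    [0,0,0],
    [0,0,0],
    [0,0,0],
    [0,0,0],
    [0,0,0],
  ],
  grip=[-1,-1,-1,-1,-1,-1,-1,-1,-1,-1],
)

```text
clock: 17.75
tool_pos: [0.6246, -0.0937, 0.1211]
eef_rot: [0.652, 0.758, -0.002, 0.003]
contact_force: [1.9, -6.6, 4.0]
opening: 0.006
finger_force: 3.4
```

Call:
play_rows(
  translation=[
    [0.002,0,0],
    [0.002,0,0],
    [0.002,0,0],
    [0.002,0,0],
    [0.002,0,0],
    [0.002,0,0],
  ],
  delta_rot=[
    [0,0,0],
    [0,0,0],
    [0,0,0],
    [0,0,0],
    [0,0,0],
    [0,0,0],
  ],
  grip=[-1,-1,-1,-1,-1,-1],
)

```text
clock: 18.5
tool_pos: [0.6228, -0.0819, 0.121]
eef_rot: [0.652, 0.758, -0.002, 0.003]
contact_force: [2.1, -8.2, 3.3]
opening: 0.004
finger_force: 3.8
```

Call:
play_rows(
  translation=[
    [0.002,0,0],
    [0.002,0,0],
    [0.002,0,0],
    [0.002,0,0],
  ],
  delta_rot=[
    [0,0,0],
    [0,0,0],
    [0,0,0],
    [0,0,0],
  ],
  grip=[-1,-1,-1,-1],
)

```text
clock: 19.0
tool_pos: [0.6217, -0.0744, 0.121]
eef_rot: [0.652, 0.758, -0.002, 0.003]
contact_force: [2.3, -7.7, 3.3]
opening: 0.004
finger_force: 4.0
```

Call:
play_rows(
  translation=[
    [0.0015,0,0],
    [0.0015,0,0],
    [0.0015,0,0],
  ],
  delta_rot=[
    [0,0,0],
    [0,0,0],
    [0,0,0],
  ],
  grip=[-1,-1,-1],
)

```text
clock: 19.38
tool_pos: [0.6211, -0.0708, 0.1211]
eef_rot: [0.652, 0.758, -0.003, 0.004]
contact_force: [2.9, -9.9, 3.6]
opening: 0.001
finger_force: 5.4
```

Call:
play_rows(
  translation=[
    [0.0015,0,0],
    [0.0015,0,0],
    [0.001,0,0],
  ],
  delta_rot=[
    [0,0,0],
    [0,0,0],
    [0,0,0],
  ],
  grip=[-1,-1,-1],
)

```text
clock: 19.75
tool_pos: [0.621, -0.0704, 0.1211]
eef_rot: [0.653, 0.757, -0.004, 0.006]
contact_force: [3.8, -15.4, 6.2]
opening: 0.003
finger_force: 8.1
```

Call:
play_rows(
  translation=[
    [0.001,0,0],
    [0.001,0,0],
    [0.001,0,0],
  ],
  delta_rot=[
    [0,0,0],
    [0,0,0],
    [0,0,0],
  ],
  grip=[-1,-1,-1],
)

```text
clock: 20.12
tool_pos: [0.621, -0.0702, 0.1212]
eef_rot: [0.654, 0.756, -0.006, 0.007]
contact_force: [4.4, -20.3, 5.9]
opening: 0.004
finger_force: 10.4
```

```bash
cat > chk.py <<'E'
from h import *
import sys
s=r.get_state(); print(s["tool_pos"],s["contact_force"])
F=np.array([.601,.061,0]);T=R.from_euler("z",.154);print("tcp in fixture",T.inv().apply(s["tool_pos"]-F))
o=[]
for c in("side","top"):
    im=r.snapshot(c); u=proj(c,F+[0,0,.06])[0]; x,y=(u-[50,40]).astype(int)
    o.append(cv2.resize(im[y:y+80,x:x+100],None,fx=4,fy=4,interpolation=cv2.INTER_CUBIC))
    m=mask(c,"sleeve")
    print(c,m[1],m[0].sum(),fit({c:m[0]},lambda p:(SL,[p[0],p[1],.075,p[2]]),[.599,.085,.154],[.01,.01,.1]))
cv2.imwrite(sys.argv[1],np.hstack(o))
E
python3 chk.py pics/push.png
```

```text
[ 0.621  -0.0702  0.1212] [  4.3636 -20.2927   5.873 ]
tcp in fixture [-0.0004 -0.1327  0.1212]
side 0.77 668.0 (array([0.5997, 0.0873, 0.1613]), np.float64(0.21669161319732666))
top 0.87 992.0 (array([0.5946, 0.0929, 0.1485]), np.float64(0.057648688554763794))
```

View pics/push.png

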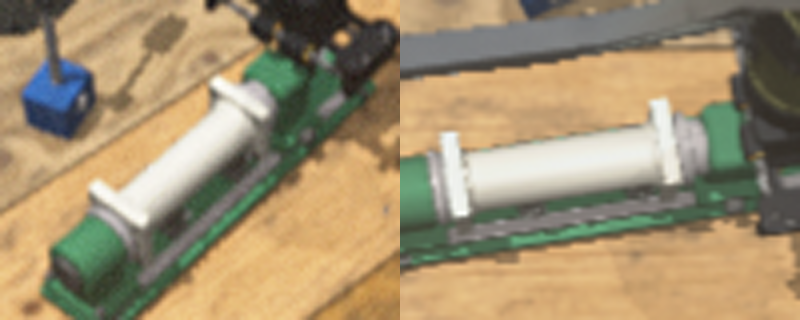

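Call:
play_rows(
  translation=[
    [0.002,0,0],
    [0.002,0,0],
    [0.002,0,0],
    [0,0,0],
  ],
  delta_rot=[
    [0,0,0],
    [0,0,0],
    [0,0,0],
    [0,0,0],
  ],
  grip=[-1,-1,-1,-1],
)

```text
clock: 20.82
tool_pos: [0.6209, -0.0698, 0.1212]
eef_rot: [0.656, 0.755, -0.009, 0.01]
contact_force: [6.8, -27.5, 7.2]
opening: 0.002
finger_force: 14.5
```

Call:
play_rows(
  translation=[
    [0.002,0,0],
    [0.002,0,0],
    [0,0,0],
  ],
  delta_rot=[
    [0,0,0],
    [0,0,0],
    [0,0,0],
  ],
  grip=[-1,-1,-1],
)

```text
clock: 21.2
tool_pos: [0.6208, -0.0695, 0.1213]
eef_rot: [0.656, 0.754, -0.01, 0.012]
contact_force: [8.0, -34.0, 6.0]
opening: 0.002
finger_force: 17.5
```

Seated firmly at about 35 N with the stop hard. I'll back off and check.

Call:
play_rows(
  translation=[
    [-0.005,0,0],
    [-0.01,0,0],
    [-0.02,0,0],
    [-0.03,0,0],
    [-0.02,0,-0.03],
    [0,0,-0.05],
    [0,0,-0.04],
    [0,0,0],
    [0,0,0],
  ],
  delta_rot=[
    [0,0,0],
    [0,0,0],
    [0,0,0],
    [0,0,0],
    [0,0,0],
    [0,0,0],
    [0,0,0],
    [0,0,0],
    [0,0,0],
  ],
  grip=[-1,-1,-1,-1,-1,-1,-1,-1,-1],
)

```text
clock: 22.32
tool_pos: [0.6296, -0.133, 0.2398]
eef_rot: [0.651, 0.759, -0.001, 0.0]
contact_force: [-0.4, 0.2, -0.9]
opening: 0.004
finger_force: 0.0
```

```bash
python3 chk.py pics/final.png
```

```text
[ 0.6296 -0.133   0.2398] [-0.3586  0.2425 -0.8532]
tcp in fixture [-0.0015 -0.1961  0.2398]
side 0.17 216.0 (array([ 1.3523, -1.2283,  4.2207]), np.float64(1.0))
top 0.57 1003.0 (array([0.5951, 0.0932, 0.1537]), np.float64(0.07589730620384216))
```

View pics/final.png

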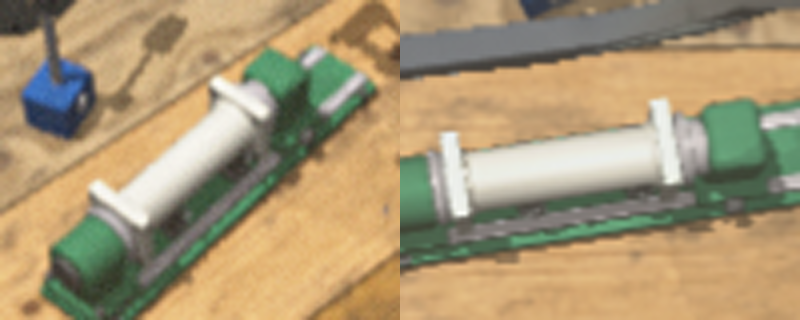

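```bash
python3 -c "
from plant import r
print(r.finish_job())"
```

```text
the job is handed in; nothing more can be done
None
```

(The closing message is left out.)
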